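Close a split specimen mould and hook it shut

ROBOT

A 6-joint arm with a two-finger parallel gripper is mounted at the origin on a cart in front of the work surface, level with it; the furniture and walls round the work are solid. World frame = base frame: x ahead of the robot, y to its left, z up, the work surface at z = 0. Lengths are in m, angles in rad, forces in N, time in s.
With the tool pointing down it reaches from about 0.35 to 0.85 m from the base axis. Payload 8.1 kg.
Tool frame: the origin (TCP) lies between the finger pads; the fingertips stand robot.tip_reach ahead of it and the grasp point (between the pads) lies 5 mm behind it (robot.tip_reach is the distance from the TCP to the fingertips, in m); z points along the fingers, y is the line along which they close (so a half turn about z gives the same grasp; the last joint's range is limited). The gripper opens to 93 mm and grips with 3 to 60 N. Pads are 15 mm wide; open, the fingers measure 128 mm over their backs; the gripper's body (75 mm by 188 mm) begins 65 mm behind the grasp point.
Start: joints at [-1.29, 0.13, 1.488, -0, 1.523, -0.085], TCP at [0.215, -0.56, 0.201] pointing down, gripper open.
Joint ranges: [-2.96, 2.96], [-0.89, 2.26], [0.02, 2.5], [-1.34, 4.48], [0, 2.73], [-2.66, 2.66]. Speed limits (rad/s): [2.39, 2.39, 2.79, 3.14, 3.14, 3.14].

INTERFACE

Orientations are given as a unit quaternion [w, x, y, z].
In Python, from rig import robot, imaging, hand_in gives the robot as it stands.
- The arm moves only by the tool apply_moves, never from a script. Its argument "commands" is a list of rows, each a list of 4 numbers: the shift along the tool's x, y, z in m, then the turn about the tool's z in degrees. A call has 1 to 5 rows; each row is the pose to reach, as a shift and turn from the pose commanded when the call began, along the tool's axes at that moment; what a row does not reach only later rows make up. A row lasts 1/12 s, in which the tool goes at most 41.7 mm and 7.16 degrees, less where a joint would pass 70% of its speed; a pose out of reach is approached as far as the arm can. A call with a gripper value outside its range is refused whole. "fingers" is the finger opening in m, from 0 to 0.093, set as the call begins (left out, the last holds). The fingers move at their own pace and stop on an object; "newtons" is the grip in N (left out, the last holds). Time passes only in rows, so rows that repeat a pose let the fingers close. It gives the time, the measured TCP pose, the force, the opening and the grip force at its end, in the units of the state.
- robot.observe(): the state, without advancing time (a new reading comes with each control period).
- imaging.read_camera(name): name is "side" or "top" or "wrist"; returns the picture (384x512x3 uint8, red, green, blue); there is no depth.
- imaging.calibration(name): a dict with "fx", "fy", "cx", "cy" (pixels), "rvec" (rotation vector, rad) and "tvec" (3), from world to camera coordinates, as OpenCV has them. Camera axes: x right, y down, z forward; pixel columns grow to the right and rows downward; lengths in m; the calibration is good to about 2 mm. The wrist camera is an equidistant fisheye: a pixel r from the principal point sees the ray r / f radians off the axis. A picture is of the moment at which its call begins: read the wrist's pose just before it. calibration takes no time and is no camera call; for the wrist camera it gives the pose at the moment of the call.
- hand_in(): hands the job in; it is judged then, once.
The state is a dict: "clock": time; "q": joint angles; "joint_vel": joint speeds; "tau": joint torques, N m; "position": TCP position; "eef_rot": TCP orientation; "contact_force": force on the tool from outside, world axes, zero at the start; "moment": the same for the moment, N m; "gripper_width": finger opening in m; "grasp_force": force on a finger pad.
Only numpy, scipy, OpenCV 4.12 (cv2) and the standard library are available. Lean on these libraries where they do the work, as an engineer would, in place of code of your own. Each camera call takes 0.05 s, during which the arm holds its last target. There are 200 camera calls.

TASK

Close the split soil mould for the next specimen: push the loose half along the base plate, without lifting or tipping it, until it lies against the side fence and is fully home on the brass dowels, face to face with the fixed half. Then push the hook catch round by its red knob until it is fully closed behind the stud of the loose half, and leave the cans, stopwatch and collar beside the plate where they are.

Things in the scene. Friction and masses are not known exactly. Their poses are not given: they have to be found in the camera images.
- base_plate: Fixed slate-blue painted base plate of a split soil mould, 265 x 205 x 10 mm, work face at z = 10 mm. Origin on the bench under the mould's centre lines, z up; the plate covers x -170 to +95, y -135 to +70 mm of this frame. It carries the fixed half mould, the dowels, the fence and the hook catch.
- parting_face (a point): Centre of the fixed half's parting face, at its foot; at x = +30, y = 0, z = 10 mm in the base_plate frame, same axes. The fixed aluminium half is 100 mm wide in y, reaches 50 mm to +x, and is 50 mm high; the face looks to -x. Two brass dowels, 8 mm thick with tapered noses, stand 16 mm out of it to -x, at y = +/-39.5 mm, 22 mm above the plate.
- fence_face (a point): Middle of the inner face of the dark side fence, at plate level; at x = -70, y = +50.5, z = 10 mm in the base_plate frame, same axes. The straight face looks to -y, is 190 mm long in x and 16 mm high; the fence is 14 mm thick.
- loose_half: Loose aluminium half mould, block 50 (x) x 100 (y) x 50 (z) mm, about 0.55 kg, slides on the plate. Origin: centre of its underside. Parting face at x = +25 mm with a half-round 50 mm bore and two 9.5 mm dowel holes 20 mm deep; back and sides flat. A stud, 8 mm thick, 12 mm high, on its top at x = +9, y = -40. Fully home its origin is at x = +5, y = 0, z = +10 mm in base_plate, axes parallel.
- catch (a joint): Steel hook catch on top of the fixed half, turning about the upright pin catch_pivot. 0 = closed: lies along the plate's -x, its nose behind the loose half's stud if that half is home. Grows to 1.8 rad as it swings out towards the plate's -y, counterclockwise from above. Stays where left: about 0.05 N m friction, no spring.
- catch_pivot (a point): Centre of the catch's pivot pin, 65 mm above the bench; at x = +46, y = -40 mm in the base_plate frame. The pin's head is 15 mm wide and ends 75 mm above the bench.
- catch_knob (a point): Centre of the red upright knob near the hook's end (12 mm across, z = 72 to 84 mm); pushed on its outer side it turns the catch. At joint value q it lies at catch_pivot + Rz(q) [-43, -10] mm in the base_plate frame. The hook's flat bar below it is 8 mm wide, at z = 62 to 68 mm, and reaches 48 mm from the pivot.
- can_a: Open aluminium moisture can, 54 mm across, 30 mm high, on the bench on the catch's side of the plate; origin at the centre of its underside. To be left alone.
- can_b: Open aluminium moisture can, 56 mm across, 30 mm high, on the bench on the catch's side of the plate; origin at the centre of its underside. To be left alone.
- stopwatch: Black stopwatch, 70 x 58 x 16 mm, on the bench on the fence's side of the plate; origin at the centre of its underside. To be left alone.
- collar: Aluminium collar ring of the mould, 68 mm across, 28 mm high, on the bench on the fence's side of the plate; origin at the centre of its underside. To be left alone.
Mind the look-alikes: they are no part of the job. What is shaped like the loose_half but pink is not meant.

How it is judged:
By the outcome, as a careful person would: the job done as asked, in the order asked, and still so for the second after the job is handed in, with the robot touching nothing.
It also fails if it takes over 66 s, if anything falls off the work surface, if the arm or the gripper's body presses on something with over 40 N, if the wrist force passes 120 N, or if a joint passes its speed limit or range.

## Working session

There is one attempt and no reset: what is moved stays moved. The work goes in short steps, Python scripts to look and compute and a tool call to move; the robot and the scene stay as the last step left them, time stands still between calls to the robot, and variables do not carry over. Pictures are saved under pics/ and viewed, at most 10 in all, crops included, and the job is handed in when it is done.

Besides the shell and the picture viewer there is one more tool, called after "Emit:" as name(argument=value, ...) on one line, values as JSON. apply_moves: Moves the arm, as the interface text tells. Its arguments: {"type":"object","properties":{"commands":{"type":"array","items":{"type":"array","items":{"type":"number"}}},"fingers":{"type":"number"},"newtons":{"type":"number"}},"required":["commands"]}

```bash
mkdir -p pics; python3 - <<'E'
from rig import robot, imaging
import cv2,json
print(robot.observe(), robot.tip_reach)
for n in ("top","side"):
    im=imaging.read_camera(n); cv2.imwrite(f"pics/{n}0.png",im[:,:,::-1]); print(n,imaging.calibration(n))
E
```

```text
{'clock': 0.0, 'q': array([-1.29040666e+00,  1.31146180e-01,  1.48924231e+00, -1.62447990e-05,
        1.52294863e+00, -8.53596206e-02]), 'joint_vel': array([ 0.00064506,  0.00071996, -0.00036405,  0.00124434, -0.00024054,
       -0.00218215]), 'tau': array([ 2.34003572e-03, -5.59849656e+01, -4.91754198e+01,  7.69777014e-02,
        3.57951131e-02, -1.03329269e-04]), 'position': array([ 0.21446978, -0.55975351,  0.19991669]), 'eef_rot': array([-8.67300599e-04,  9.83324537e-01,  1.81857348e-01, -9.29954267e-05]), 'contact_force': array([-0.00951582, -0.40559323,  0.20275794]), 'moment': array([-0.03651548,  0.00867765,  0.03242046]), 'grasp_force': 0.0, 'gripper_width': 0.09323436641884057} 0.014
top {'fx': 440.75253556035915, 'fy': 440.75253556035915, 'cx': 252.34172884153384, 'cy': 197.6621932499259, 'rvec': array([ 2.14100771, -2.15066921,  0.20405851]), 'tvec': array([-0.08241779,  0.56840152,  1.06923231])}
side {'fx': 377.767276313716, 'fy': 377.767276313716, 'cx': 260.4123463564636, 'cy': 190.40190341223825, 'rvec': array([ 0.53772905, -2.34540836,  1.63912261]), 'tvec': array([0.47826683, 0.18506178, 0.7856792 ])}
```

View pics/top0.png

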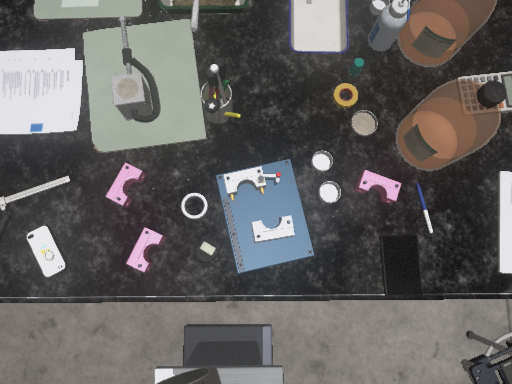

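View pics/side0.png

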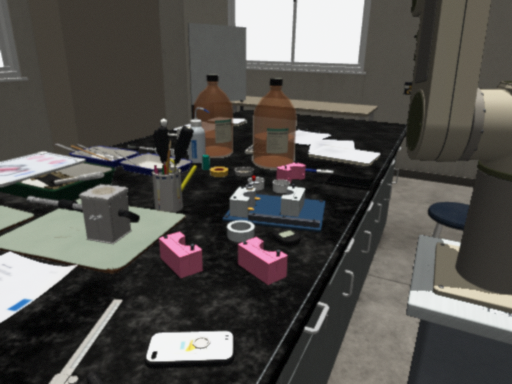

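Top view: the plate is at about (265,215). The silver loose half is on it at (273,228), the fixed half at (245,180) and the red knob at about (278,175). There are three pink look-alikes, at (125,185), (145,250) and (380,185). The loose half meant is the silver one on the plate. I'll confirm this in an enlarged crop.

```bash
python3 - <<'E'
import cv2
im=cv2.imread("pics/top0.png")[150:280,170:350]
cv2.imwrite("pics/crop0.png",cv2.resize(im,None,fx=4.4,fy=4.4,interpolation=cv2.INTER_CUBIC))
E
```

```text
(no output)
```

View pics/crop0.png

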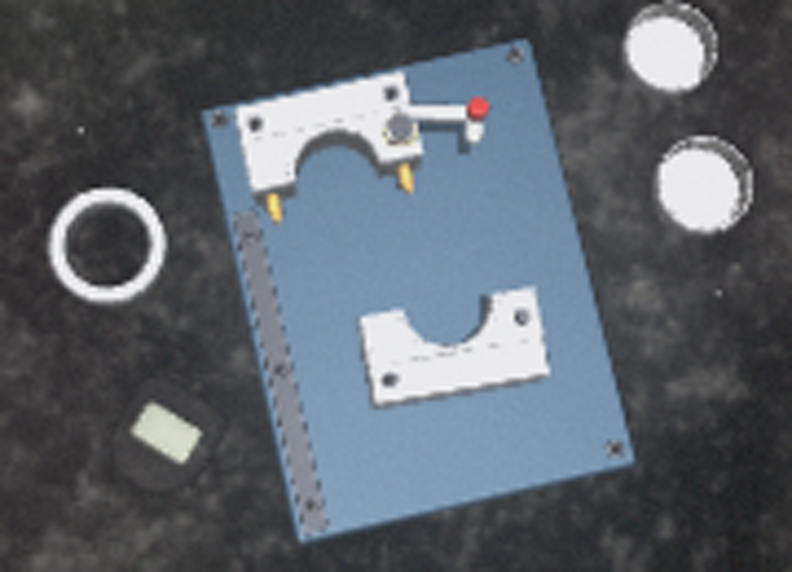

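The crop confirms it: the silver block at crop (455,345) lies on the plate, with its stud at (522,317) and its bore facing the brass dowels. The catch is open, with its knob at (478,107). Next I fit the poses.

```bash
cat > h.py <<'E'
import numpy as np, cv2
from scipy.optimize import least_squares
from rig import robot, imaging
C=imaging.calibration("top"); K=np.array([[C['fx'],0,C['cx']],[0,C['fy'],C['cy']],[0,0,1.]])
def proj(P): return cv2.projectPoints(np.asarray(P,float),C['rvec'],C['tvec'],K,None)[0][:,0]
def back(uv,z):
    R=cv2.Rodrigues(C['rvec'])[0]; c=-R.T@C['tvec']
    d=R.T@np.linalg.inv(K)@np.array([*uv,1.]); return c+d*(z-c[2])/d[2]
def T(p,L):
    L=np.asarray(L,float); c,s=np.cos(p[2]),np.sin(p[2])
    return np.c_[p[0]+c*L[:,0]-s*L[:,1],p[1]+s*L[:,0]+c*L[:,1],L[:,2]]
def fit(L,uv,p0):
    r=least_squares(lambda p:(proj(T(p,L))-uv).ravel(),p0,loss='soft_l1'); return r.x,np.round(r.fun.reshape(-1,2),2)
E
cat > m.py <<'E'
from h import *
f=lambda a,o=(170,150),s=4.4:(np.array(a,float)+.5)/s-.5+o
pl=f([(204,112),(528,40),(634,463),(302,543)])
PL=np.array([(95,70,10),(95,-135,10),(-170,-135,10),(-170,70,10)])/1e3
p,r=fit(PL,pl,[*back(pl.mean(0),.01)[:2],0.2]);print('plate',p,r.tolist())
lo=f([(360,318),(536,289),(549,375),(376,404),(522,317)])
LO=np.array([(25,50,60),(25,-50,60),(-25,-50,60),(-25,50,60),(9,-40,70)])/1e3
q,r=fit(LO,lo,[*back(lo.mean(0),.06)[:2],0.2]);print('loose',q,r.tolist())
FX=np.array([(80,50,60),(80,-50,60),(30,50,60),(30,-50,60),(46,-40,75)])/1e3
print('fixed proj', ((proj(T(p,FX))-(170,150)+.5)*4.4).round().tolist())
c,s=np.cos(p[2]),np.sin(p[2]);R=np.array([[c,-s],[s,c]])
print('loose in plate',R.T@(q[:2]-p[:2])*1e3,np.degrees(q[2]-p[2]))
k=back(f([(478,105)])[0],.084)[:2]; kp=R.T@(k-p[:2])*1e3-[46,-40]; print('knob rel',kp,np.arctan2(kp[1],kp[0])-np.arctan2(-10,-43))
for n,u in (('can a',(703,185)),('can b',(670,45)),('collar',(107,245)),('watch',(165,435))):print(n,R.T@(back(f([u])[0],.03)[:2]-p[:2])*1e3)
E
python3 m.py
```

```text
plate [ 0.55927383 -0.07717222  0.22558955] [[-0.97, -0.39], [0.52, -0.92], [1.45, 0.35], [-0.69, 0.75]]
loose [ 0.48879125 -0.13553001  0.16038802] [[0.06, -0.19], [-0.45, -0.11], [0.22, 0.1], [-0.22, 0.17], [0.37, 0.02]]
fixed proj [[235.0, 109.0], [404.0, 71.0], [254.0, 193.0], [424.0, 154.0], [402.0, 126.0]]
loose in plate [-81.75024618 -41.11352521] -3.73577203510762
knob rel [ -0.22184257 -43.92692321] 1.337249466207128
can a [ -20.19242818 -209.03484498]
can b [  66.30997148 -211.6844252 ]
collar [ 24.19768825 139.66527504]
watch [-91.01641348 130.35861428]
```

```bash
cat >> m.py <<'E'
fx=f([(238,106),(404,72),(254,194),(423,156),(401,126)])
p2,r=fit(np.r_[PL,FX],np.r_[pl,fx],p);print('plate2',p2,r.tolist())
E
cat > go.py <<'E'
from h import *
import sys
P=np.array([float(v) for v in open('plate.txt').read().split()])
def rel(): # TCP in plate frame mm, tip z mm, yaw deg rel plate
    s=robot.observe(); w,x,y,z=s['eef_rot']; yaw=2*np.arctan2(y,x); c,sn=np.cos(P[2]),np.sin(P[2]); R=np.array([[c,-sn],[sn,c]])
    d=R.T@(s['position'][:2]-P[:2])*1e3; return s,d,s['position'][2]*1e3-14,np.degrees(yaw-P[2]),R,yaw
def to(x,y,tz,a=None): # target in plate frame -> tool deltas
    s,d,z,yr,R,yaw=rel(); v=R@(np.array([x,y])-d)/1e3
    c,sn=np.cos(yaw),np.sin(yaw); tx=c*v[0]+sn*v[1]; ty=sn*v[0]-c*v[1]
    da=0 if a is None else (yr-a+180)%360-180
    print('t',s['clock'],'now',d.round(1),round(z,1),round(yr,2),'F',s['contact_force'].round(1),'-> delta',np.round([tx,ty,(z-tz)/1e3],4),round(da,2))
if __name__=='__main__': to(*[float(v) for v in sys.argv[1:]])
E
python3 m.py | grep plate2 | tee /dev/stderr | sed 's/.*plate2 \[\([^]]*\)\].*/\1/' > plate.txt; cat plate.txt; python3 go.py -81 -116 150 90
```

```text
0.55895035 -0.07735206  0.22363369
t 0.1 now [-442.9 -394. ] 186.0 8.14 F [0.3 0.5 0.5] -> delta [ 0.3976 -0.224   0.036 ] -81.86plate2 [ 0.55895035 -0.07735206  0.22363369] [[-0.84, -0.34], [0.68, -0.72], [1.42, 0.6], [-0.76, 0.86], [-0.73, 0.68], [0.02, -0.18], [-0.03, -0.33], [0.29, -0.44], [0.22, -0.05]]
```

Emit:
apply_moves(commands=[[0.033,-0.0187,0,-6.8],[0.066,-0.0373,0,-13.6],[0.099,-0.056,0,-20.4],[0.132,-0.0747,0,-27.2],[0.165,-0.093,0,-34]], fingers=0.01, newtons=20)

```text
clock: 0.52
position: [0.336, -0.4127, 0.2004]
eef_rot: [-0.0, 0.886, 0.464, -0.0]
contact_force: [1.0, -0.6, 0.3]
gripper_width: 0.0642
grasp_force: 0.0
```

```bash
python3 go.py -81 -116 150 90
```

```text
t 0.5167 now [-291.8 -277.6] 186.4 42.45 F [ 1.  -0.6  0.3] -> delta [0.2646 0.0231 0.0364] -47.55
```

Emit:
apply_moves(commands=[[0.036,0.0033,0,-6.8],[0.072,0.0066,0.005,-13.6],[0.108,0.01,0.01,-20.4],[0.144,0.013,0.02,-27.2],[0.18,0.0165,0.03,-34]])

```text
clock: 0.93
position: [0.4532, -0.275, 0.1707]
eef_rot: [0.0, 0.711, 0.703, 0.0]
contact_force: [-0.1, -0.2, -0.6]
gripper_width: 0.0309
grasp_force: 0.0
```

```bash
python3 go.py -81 -116 70 90
```

```text
t 0.9333 now [-146.9 -169.3] 156.7 76.48 F [-0.1 -0.2 -0.6] -> delta [0.0672 0.0517 0.0867] -13.52
```

Emit:
apply_moves(commands=[[0.022,0.017,0.01,-6.8],[0.045,0.034,0.03,-13.5],[0.067,0.0515,0.055,-13.5],[0.067,0.0515,0.087,-13.5],[0.067,0.0515,0.087,-13.5]])

```text
clock: 1.35
position: [0.5014, -0.2068, 0.077]
eef_rot: [-0.005, 0.625, 0.781, -0.001]
contact_force: [-1.6, -0.4, -1.7]
gripper_width: 0.0099
grasp_force: 0.0
```

```bash
python3 go.py -81 -116 18 90; python3 - <<'E'
from rig import imaging
import cv2
for n in ("wrist","top"):
    im=imaging.read_camera(n)
    if n=="top": im=cv2.resize(im[150:280,170:350],None,fx=2.8,fy=2.8)
    cv2.imwrite(f"pics/{n}1.png",im[:,:,::-1])
a,b=cv2.imread("pics/wrist1.png"),cv2.imread("pics/top1.png")
cv2.imwrite("pics/c1.png",cv2.vconcat([cv2.resize(a,(504,378)),b[:200]]))
E
```

```text
t 1.35 now [ -84.8 -113.4] 63.0 89.81 F [-1.6 -0.4 -1.7] -> delta [-0.0026  0.0038  0.045 ] -0.19
```

View pics/wrist1.png

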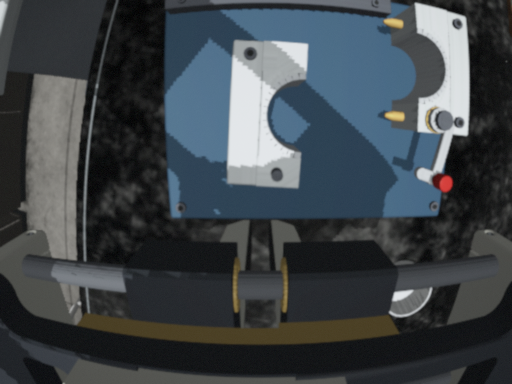

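The wrist view shows the fingers (about 262,240) centred on the loose half's near side face (about 265,187). They are clear of the catch (knob at 443,183) and of the cans.

Emit:
apply_moves(commands=[[-0.003,0.004,0.015,0],[-0.003,0.004,0.035,0],[-0.003,0.004,0.045,0],[-0.003,0.004,0.045,0],[-0.003,0.004,0.045,0]])

```text
clock: 1.87
position: [0.5095, -0.2133, 0.0399]
eef_rot: [0.0, 0.627, 0.779, -0.0]
contact_force: [0.6, 0.6, 1.0]
gripper_width: 0.0102
grasp_force: 0.0
```

```bash
python3 go.py -81 -57 18 90
```

```text
t 1.8667 now [ -78.4 -121.5] 25.9 89.59 F [0.6 0.6 1. ] -> delta [ 0.0645 -0.0031  0.0079] -0.41
```

Emit:
apply_moves(commands=[[0.005,-0.003,0.007,0],[0.014,-0.003,0.007,0],[0.022,-0.003,0.007,0],[0.03,-0.003,0.007,0],[0.037,-0.003,0.007,0]])

```text
clock: 2.28
position: [0.4989, -0.1765, 0.0326]
eef_rot: [0.001, 0.626, 0.78, -0.0]
contact_force: [0.7, -3.2, -0.8]
gripper_width: 0.0102
grasp_force: 1.7
```

Emit:
apply_moves(commands=[[0.005,0,0,0],[0.01,0,0,0],[0.014,0,0,0],[0.018,0,0,0],[0.02,0,0,0]])

```text
clock: 2.7
position: [0.4948, -0.1575, 0.0325]
eef_rot: [0.001, 0.626, 0.78, 0.0]
contact_force: [1.9, -5.4, 3.9]
gripper_width: 0.0103
grasp_force: 2.6
```

```bash
python3 go.py -81 -57 18 90
```

```text
t 2.7 now [-80.3 -63.9] 18.5 89.66 F [ 1.9 -5.4  3.9] -> delta [ 0.0069 -0.0007  0.0005] -0.34
```

Now feel for the fence.

Emit:
apply_moves(commands=[[0.002,0,0,0],[0.003,0,0,0],[0.004,0,0,0],[0.005,0,0,0],[0.005,0,0,0]])

```text
clock: 3.12
position: [0.4938, -0.153, 0.0324]
eef_rot: [0.001, 0.626, 0.78, 0.0]
contact_force: [1.2, -4.8, 3.1]
gripper_width: 0.0097
grasp_force: 2.4
```

Emit:
apply_moves(commands=[[0.001,0,0,0],[0.001,0,0,0],[0.002,0,0,0],[0.002,0,0,0],[0.002,0,0,0]])

```text
clock: 3.53
position: [0.4938, -0.1522, 0.0325]
eef_rot: [0.002, 0.626, 0.78, -0.0]
contact_force: [4.1, -9.3, 0.7]
gripper_width: 0.0097
grasp_force: 5.0
```

```bash
python3 go.py -81 -57 18 90
```

```text
t 3.5333 now [-80.1 -58.5] 18.5 89.63 F [ 4.1 -9.3  0.7] -> delta [ 0.0015 -0.0009  0.0005] -0.37
```

Emit:
apply_moves(commands=[[0.001,0,0,0],[0.001,0,0,0],[0.002,0,0,0],[0.002,0,0,0],[0.002,0,0,0]])

```text
clock: 3.95
position: [0.4939, -0.1519, 0.0332]
eef_rot: [0.003, 0.626, 0.78, -0.001]
contact_force: [1.9, -16.1, 1.7]
gripper_width: 0.0099
grasp_force: 8.0
```

```bash
python3 go.py -81 -57 18 90
```

```text
t 3.95 now [-80.  -58.2] 19.2 89.62 F [  1.9 -16.1   1.7] -> delta [ 0.0012 -0.001   0.0012] -0.38
```

Emit:
apply_moves(commands=[[-0.01,0,0,0],[-0.025,0,-0.02,6],[-0.025,-0.02,-0.05,13],[-0.015,-0.035,-0.075,20],[0.005,-0.045,-0.085,27]], fingers=0.045)

```text
clock: 4.37
position: [0.4474, -0.1548, 0.1195]
eef_rot: [0.0, 0.793, 0.609, 0.001]
contact_force: [0.8, 0.1, 0.7]
gripper_width: 0.0385
grasp_force: 0.0
```

```bash
python3 go.py -145 0 100 0
```

```text
t 4.3667 now [-125.9  -50.8] 105.5 62.19 F [0.8 0.1 0.7] -> delta [ 0.0361 -0.0406  0.0055] 62.19
```

Emit:
apply_moves(commands=[[0.007,-0.008,0,7],[0.014,-0.016,0,14],[0.022,-0.024,0,21],[0.029,-0.032,0,28],[0.036,-0.04,0,35]])

```text
clock: 4.78
position: [0.4165, -0.1073, 0.116]
eef_rot: [-0.001, 0.939, 0.343, -0.001]
contact_force: [-0.2, -1.1, 0.4]
gripper_width: 0.0451
grasp_force: 0.0
```

Emit:
apply_moves(commands=[[0,0,0,7],[0,0,0,14],[0,0,0,21],[0,0,0,27.5],[0,0,0,27.5]])

```text
clock: 5.2
position: [0.4169, -0.1078, 0.116]
eef_rot: [-0.001, 0.994, 0.11, -0.001]
contact_force: [0.7, 0.0, -0.3]
gripper_width: 0.0448
grasp_force: 0.0
```

Emit:
apply_moves(commands=[[0,0,0,0],[0,0,0,0]])

```text
clock: 5.37
position: [0.4173, -0.1083, 0.1164]
eef_rot: [-0.001, 0.993, 0.115, -0.001]
contact_force: [-0.1, 0.5, -0.0]
gripper_width: 0.0452
grasp_force: 0.0
```

```bash
python3 go.py -145 -1.2 18 0; python3 - <<'E'
from rig import imaging
import cv2
im=imaging.read_camera("wrist"); cv2.imwrite("pics/wrist2.png",im[:,:,::-1])
E
```

```text
t 5.3667 now [-145.     1.3] 102.4 0.38 F [-0.1  0.5 -0. ] -> delta [-0.      0.0025  0.0844] 0.38
```

View pics/wrist2.png

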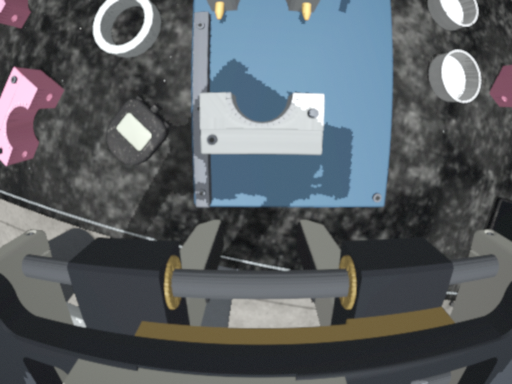

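The wrist view shows the loose half (200–325, 95–153) lying square along the fence, with the fingers behind its flat back. I'll descend and push.

Emit:
apply_moves(commands=[[0,0.0025,0.025,0],[0,0.0025,0.055,0],[0,0.0025,0.078,0],[0,0.0025,0.084,0.4],[0,0.0025,0.084,0.4]])

```text
clock: 5.83
position: [0.4162, -0.1103, 0.0309]
eef_rot: [-0.001, 0.994, 0.11, -0.002]
contact_force: [0.3, -0.1, -0.5]
gripper_width: 0.0449
grasp_force: 0.0
```

Emit:
apply_moves(commands=[[0.008,0,0,0],[0.016,0,0,0],[0.024,0,0,0],[0.032,0,0,0],[0.04,0,0,0]])

```text
clock: 6.25
position: [0.4583, -0.1027, 0.034]
eef_rot: [0.001, 0.994, 0.11, -0.0]
contact_force: [-5.9, -2.8, 5.3]
gripper_width: 0.0449
grasp_force: 3.1
```

```bash
python3 go.py -27.5 -1.2 18 0
```

```text
t 6.25 now [-103.7   -2.4] 20.0 -0.22 F [-5.9 -2.8  5.3] -> delta [ 0.0762 -0.0015  0.002 ] -0.22
```

Emit:
apply_moves(commands=[[0.007,0,0.001,0],[0.014,0,0.001,0],[0.021,0,0.001,0],[0.028,0,0.001,0],[0.034,0,0.001,0]])

```text
clock: 6.67
position: [0.4913, -0.095, 0.0325]
eef_rot: [0.0, 0.994, 0.11, -0.0]
contact_force: [-5.0, -2.2, 3.7]
gripper_width: 0.0454
grasp_force: 3.0
```

Emit:
apply_moves(commands=[[0.005,0,0,0],[0.01,0,0,0],[0.014,0,0,0],[0.018,0,0,0],[0.02,0,0,0]])

```text
clock: 7.08
position: [0.5107, -0.0907, 0.0323]
eef_rot: [0.0, 0.994, 0.11, -0.0]
contact_force: [-5.2, -1.9, 4.2]
gripper_width: 0.0452
grasp_force: 2.9
```

```bash
python3 go.py -27.5 -1.2 18 0; python3 - <<'E'
from rig import imaging
import cv2
im=imaging.read_camera("wrist"); im2=imaging.read_camera("top")[150:280,170:350]
im=cv2.vconcat([cv2.resize(im[:260],(768,390)),cv2.copyMakeBorder(cv2.resize(im2[:70],(540,210)),0,0,0,228,0)])
cv2.imwrite("pics/c3.png",im[:,:,::-1])
E
```

```text
t 7.0833 now [-50.   -2.3] 18.3 -0.23 F [-5.2 -1.9  4.2] -> delta [ 0.0225 -0.0012  0.0003] -0.23
```

View pics/c3.png

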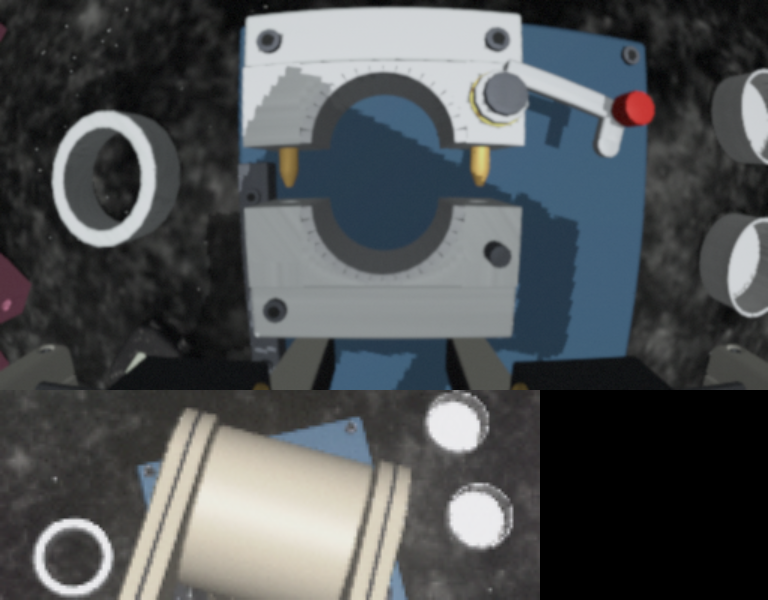

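The wrist view shows the loose half (245–522, 200–335) square with the fixed half above it and about 1 px off sideways. The dowels at x=289 and x=481 are just about to enter. I'll push on slowly.

Emit:
apply_moves(commands=[[0.002,0,0,0],[0.004,0,0,0],[0.006,0,0,0],[0.008,0,0,0],[0.01,0,0,0]])

```text
clock: 7.6
position: [0.5195, -0.0885, 0.032]
eef_rot: [-0.0, 0.994, 0.109, -0.0]
contact_force: [-5.2, -1.5, 5.0]
gripper_width: 0.045
grasp_force: 2.7
```

Emit:
apply_moves(commands=[[0.002,0,0,0],[0.004,0,0,0],[0.006,0,0,0],[0.008,0,0,0],[0.009,0,0,0]])

```text
clock: 8.02
position: [0.5285, -0.0865, 0.032]
eef_rot: [-0.0, 0.994, 0.109, -0.0]
contact_force: [-6.1, -1.9, 5.1]
gripper_width: 0.0452
grasp_force: 3.0
```

```bash
python3 go.py -27.5 -1.2 18 0
```

```text
t 8.0167 now [-31.8  -2.2] 18.0 -0.25 F [-6.1 -1.9  5.1] -> delta [ 0.0043 -0.001   0.    ] -0.25
```

Emit:
apply_moves(commands=[[0.001,0,0,0],[0.002,0,0,0],[0.003,0,0,0],[0.004,0,0,0],[0.004,0,0,0]])

```text
clock: 8.43
position: [0.5323, -0.0857, 0.032]
eef_rot: [-0.0, 0.994, 0.109, -0.0]
contact_force: [-4.7, -1.1, 4.1]
gripper_width: 0.0447
grasp_force: 2.5
```

Emit:
apply_moves(commands=[[0.001,0,0,0],[0.002,0,0,0],[0.002,0,0,0],[0.003,0,0,0],[0.003,0,0,0]])

```text
clock: 8.85
position: [0.5325, -0.0858, 0.0319]
eef_rot: [0.0, 0.994, 0.11, -0.003]
contact_force: [-19.0, -4.6, 16.6]
gripper_width: 0.0451
grasp_force: 10.1
```

```bash
python3 go.py -27.5 -1.2 18 0
```

```text
t 8.85 now [-27.7  -2.3] 17.9 -0.24 F [-19.   -4.6  16.6] -> delta [ 0.0002 -0.0011 -0.0001] -0.24
```

Emit:
apply_moves(commands=[[-0.008,0,0,0],[-0.02,0,0,0],[-0.025,0,-0.03,0],[-0.03,0,-0.065,0],[-0.03,0,-0.1,0]], fingers=0.0)

```text
clock: 9.27
position: [0.5048, -0.0912, 0.1321]
eef_rot: [-0.001, 0.994, 0.109, -0.001]
contact_force: [0.1, -0.1, 0.4]
gripper_width: 0.0161
grasp_force: 0.0
```

Emit:
apply_moves(commands=[[0,0,0,0],[0,0,0,0]])

```text
clock: 9.43
position: [0.5088, -0.092, 0.1352]
eef_rot: [0.001, 0.994, 0.109, 0.004]
contact_force: [0.3, -0.2, -0.3]
gripper_width: 0.0035
grasp_force: 0.0
```

```bash
python3 - <<'E'
import numpy as np
P=np.array([float(v) for v in open('plate.txt').read().split()])
P[:2]+=-.0012*np.array([-np.sin(P[2]),np.cos(P[2])]); np.savetxt('plate.txt',P[None])
from rig import imaging
import cv2
im=imaging.read_camera("wrist"); cv2.imwrite("pics/w4.png",cv2.resize(im[:260],(768,390))[:,:,::-1])
E
python3 go.py 65.4 -99.7 120 -39
```

```text
t 9.4833 now [-53.5  -1.2] 118.9 -0.25 F [-0.7 -0.2 -0.5] -> delta [ 0.1194  0.098  -0.0011] 38.75
```

View pics/w4.png

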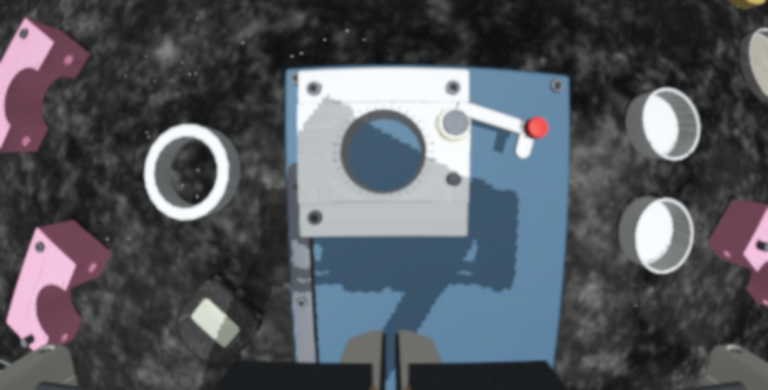

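The wrist view shows the mould closed: the two halves meet with a full round bore at (385,150) and no gap. The knob is at (537,127). Now the catch.

Emit:
apply_moves(commands=[[0.024,0.02,0,7],[0.048,0.039,0,14],[0.072,0.059,0,21],[0.096,0.078,0,28],[0.119,0.098,0,35]])

```text
clock: 9.9
position: [0.6438, -0.1612, 0.1289]
eef_rot: [-0.0, 0.98, -0.197, -0.002]
contact_force: [-0.1, 0.2, 0.8]
gripper_width: 0.0005
grasp_force: 0.0
```

Emit:
apply_moves(commands=[[0,0,0,3.8],[0,0,0,3.8],[0,0,0,3.8]])

```text
clock: 10.15
position: [0.6424, -0.1608, 0.1292]
eef_rot: [-0.0, 0.974, -0.226, -0.002]
contact_force: [0.1, 0.4, -0.7]
gripper_width: 0.0008
grasp_force: 0.0
```

```bash
python3 go.py 65.4 -99.7 75 -39; python3 - <<'E'
from rig import imaging
import cv2
im=imaging.read_camera("wrist"); cv2.imwrite("pics/w5.png",cv2.resize(im[:300],(768,450))[:,:,::-1])
E
```

```text
t 10.15 now [ 62.9 -98.7] 115.2 -38.91 F [ 0.1  0.4 -0.7] -> delta [ 0.0026 -0.0008  0.0402] 0.09
```

View pics/w5.png

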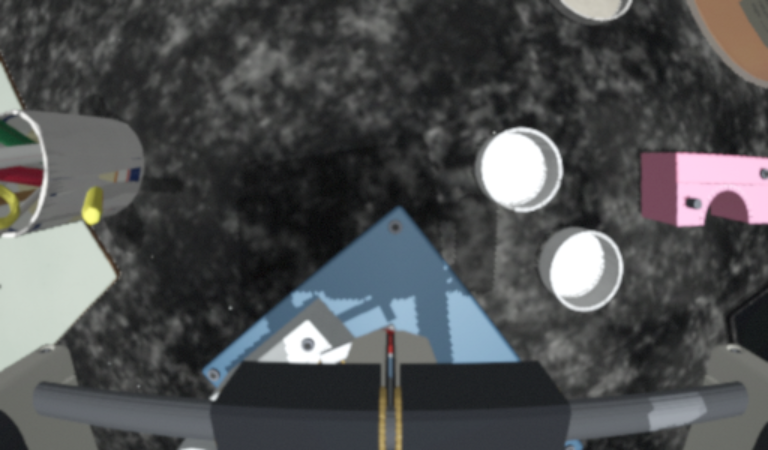

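The red knob is just visible through the finger slit at (390,335), directly behind the fingers, so they are on its outer side. I'll descend and push along the arc.

Emit:
apply_moves(commands=[[0.0025,-0.001,0.01,0],[0.0025,-0.001,0.025,0],[0.0025,-0.001,0.037,0],[0.0025,-0.001,0.04,0],[0.0025,-0.001,0.04,0]])

```text
clock: 10.62
position: [0.6447, -0.1608, 0.0899]
eef_rot: [-0.0, 0.974, -0.227, -0.002]
contact_force: [0.3, -0.5, 0.9]
gripper_width: 0.0004
grasp_force: 0.0
```

```bash
cat go.py > /dev/null; python3 - <<'E'
import numpy as np, go
n=np.array([-.777,.629])
for q in (1.34,1.1,.85,.6,.4,.2,0,-.06):
    c,s=np.cos(q),np.sin(q); k=np.array([46-43*c+10*s,-40-43*s-10*c]); t=k-13.5*n
    print(q,end=' '); go.to(*t,75,-39)
E
```

```text
1.34 t 10.6167 now [ 65.1 -99.2] 75.9 -39.01 F [ 0.3 -0.5  0.9] -> delta [-0.0109  0.0004  0.0009] -0.01
1.1 t 10.6167 now [ 65.1 -99.2] 75.9 -39.01 F [ 0.3 -0.5  0.9] -> delta [-0.0199  0.006   0.0009] -0.01
0.85 t 10.6167 now [ 65.1 -99.2] 75.9 -39.01 F [ 0.3 -0.5  0.9] -> delta [-0.0303  0.0094  0.0009] -0.01
0.6 t 10.6167 now [ 65.1 -99.2] 75.9 -39.01 F [ 0.3 -0.5  0.9] -> delta [-0.0413  0.0101  0.0009] -0.01
0.4 t 10.6167 now [ 65.1 -99.2] 75.9 -39.01 F [ 0.3 -0.5  0.9] -> delta [-0.05    0.0086  0.0009] -0.01
0.2 t 10.6167 now [ 65.1 -99.2] 75.9 -39.01 F [ 0.3 -0.5  0.9] -> delta [-0.0583  0.0055  0.0009] -0.01
0 t 10.6167 now [ 65.1 -99.2] 75.9 -39.01 F [ 0.3 -0.5  0.9] -> delta [-0.0657  0.0008  0.0009] -0.01
-0.06 t 10.6167 now [ 65.1 -99.2] 75.9 -39.01 F [ 0.3 -0.5  0.9] -> delta [-0.0678 -0.0009  0.0009] -0.01
```

Emit:
apply_moves(commands=[[-0.005,0,0.001,0],[-0.011,0.001,0.001,0],[-0.016,0.004,0.001,0],[-0.023,0.007,0.001,0],[-0.03,0.009,0.001,0]])

```text
clock: 11.03
position: [0.6148, -0.1565, 0.0916]
eef_rot: [0.0, 0.974, -0.227, 0.0]
contact_force: [0.3, -0.4, -0.2]
gripper_width: 0.0006
grasp_force: 0.0
```

Emit:
apply_moves(commands=[[-0.006,0.001,0,0],[-0.012,0.001,0,0],[-0.018,0,0,0],[-0.024,-0.002,0,0],[-0.029,-0.004,0,0]])

```text
clock: 11.45
position: [0.5906, -0.1394, 0.091]
eef_rot: [-0.0, 0.974, -0.227, -0.0]
contact_force: [0.3, -0.5, 0.1]
gripper_width: 0.0003
grasp_force: 0.0
```

```bash
python3 go.py 13.7 -58.7 75 -39
```

```text
t 11.45 now [ 17.1 -66.3] 77.0 -39.06 F [ 0.3 -0.5  0.1] -> delta [-0.0075 -0.0038  0.002 ] -0.06
```

Emit:
apply_moves(commands=[[-0.003,-0.001,0.002,0],[-0.005,-0.003,0.003,0],[-0.007,-0.004,0.003,0],[-0.008,-0.004,0.003,0],[-0.008,-0.004,0.003,0]])

```text
clock: 11.87
position: [0.5857, -0.1326, 0.0879]
eef_rot: [-0.0, 0.974, -0.227, -0.0]
contact_force: [0.7, -0.5, 0.5]
gripper_width: 0.0005
grasp_force: 0.0
```

Emit:
apply_moves(commands=[[-0.001,-0.001,0,0],[-0.002,-0.001,0,0],[-0.002,-0.001,0,0],[-0.003,-0.001,0,0],[-0.003,-0.001,0,0]])

```text
clock: 12.28
position: [0.5833, -0.1306, 0.0879]
eef_rot: [0.0, 0.974, -0.227, -0.0]
contact_force: [-0.4, -0.2, -0.5]
gripper_width: 0.0004
grasp_force: 0.0
```

```bash
python3 go.py 13.7 -58.7 75 -39
```

```text
t 12.2833 now [ 12.  -56.1] 73.9 -39.06 F [-0.4 -0.2 -0.5] -> delta [ 0.003   0.0009 -0.0011] -0.06
```

```bash
python3 - <<'E'
from rig import imaging
import cv2,numpy as np
im=imaging.read_camera("side")
a=cv2.resize(im[150:240,205:345],(784,504),interpolation=cv2.INTER_CUBIC)
cv2.imwrite("pics/s6.png",a[:,:,::-1])
C=imaging.calibration("side");K=np.array([[C['fx'],0,C['cx']],[0,C['fy'],C['cy']],[0,0,1.]])
from h import T
P=np.loadtxt('plate.txt')
for q in (1.34,1,.6,.3,0):
    c,s=np.cos(q),np.sin(q); k=np.array([[46-43*c+10*s,-40-43*s-10*c,78]])/1e3
    uv=cv2.projectPoints(T(P,k),C['rvec'],C['tvec'],K,None)[0].ravel();print(q,uv.round(1),((uv-(205,150))*5.6).round())
r=(im[...,0]>110)&(im[...,1]<60)&(im[...,2]<70); ys,xs=np.nonzero(r[150:240,205:345]);print(len(xs),xs.mean()+205,ys.mean()+150)
E
```

```text
1.34 [253.4 178. ] [271. 157.]
1 [258.  178.7] [297. 161.]
0.6 [262.4 180.1] [321. 168.]
0.3 [264.4 181.4] [333. 176.]
0 [265.2 182.9] [337. 184.]
0 nan nan<stdin>:12: RuntimeWarning: Mean of empty slice.
  ret = ret.dtype.type(ret / rcount)
```

View pics/s6.png

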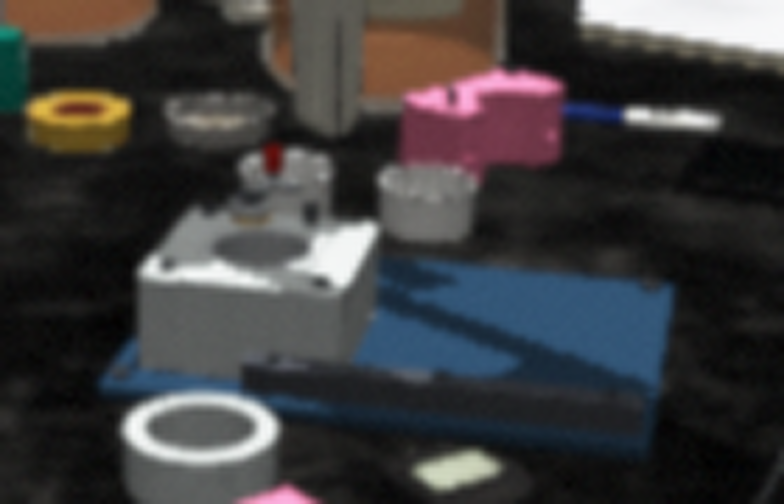

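The knob is still at crop (273,157), so the catch has not moved. The fingertips, at crop (335,135), passed above it. I'll check the tip height.

```bash
python3 - <<'E'
from rig import imaging,robot
import cv2,numpy as np
s=robot.observe();print(robot.tip_reach,s['position'],s['eef_rot'],s['q'],[a for a in dir(robot) if a[0]!='_'])
C=imaging.calibration("side");K=np.array([[C['fx'],0,C['cx']],[0,C['fy'],C['cy']],[0,0,1.]])
for dz in (-.014,0,.02):
    uv=cv2.projectPoints((s['position']+[0,0,dz])[None],C['rvec'],C['tvec'],K,None)[0].ravel();print(dz,((uv-(205,150))*5.6).round())
from h import T
P=np.loadtxt('plate.txt')
L=np.array([(-20,50,60),(-20,-50,60),(80,50,60),(5,50,10),(80,50,10),(-20,50,10)])/1e3
uv=cv2.projectPoints(T(P,L),C['rvec'],C['tvec'],K,None)[0][:,0];print(((uv-(205,150))*5.6).round().tolist())
E
```

```text
0.014 [ 0.58342728 -0.13063493  0.08792106] [ 1.77234680e-05  9.73886682e-01 -2.27034646e-01 -1.35688057e-05] [-3.05993298e-01  2.03763475e-01  1.61681715e+00 -3.86270302e-05
  1.32103636e+00  1.72287604e+00] ['PlanningError', 'observe', 'tip_reach']
-0.014 [322. 186.]
0 [323. 161.]
0.02 [324. 124.]
[[342.0, 292.0], [380.0, 221.0], [138.0, 271.0], [288.0, 383.0], [139.0, 366.0], [339.0, 388.0]]
```

```bash
python3 - <<'E'
from rig import imaging
import cv2
cv2.imwrite("pics/sA.png",imaging.read_camera("side")[:,:,::-1])
E
```

Emit:
apply_moves(commands=[[0.0,0,-0.015,0],[0.015,0,-0.02,0],[0.035,0,-0.02,0],[0.055,0,-0.02,0],[0.07,0,-0.02,0]])

```text
clock: 12.8
position: [0.6475, -0.1622, 0.1083]
eef_rot: [0.0, 0.974, -0.227, 0.001]
contact_force: [0.8, -0.1, -0.3]
gripper_width: 0.0007
grasp_force: 0.0
```

Emit:
apply_moves(commands=[[0,0,0.01,0],[0,0,0.02,0],[0,0,0.02,0]])

```text
clock: 13.05
position: [0.6436, -0.1605, 0.0839]
eef_rot: [-0.0, 0.974, -0.227, -0.003]
contact_force: [-0.1, 0.5, -1.5]
gripper_width: 0.0007
grasp_force: 0.0
```

```bash
python3 - <<'E'
from rig import imaging,robot
import cv2,numpy as np
im=imaging.read_camera("side")[:,:,::-1];cv2.imwrite("pics/sB.png",im)
a=cv2.imread("pics/sA.png").astype(int);d=np.abs(a-im.astype(int)).max(2)>25
d=d[140:205,225:300]
for r in range(0,65):print(140+r,''.join('#' if v else '.' for v in d[r])) if d[r].any() else 0
C=imaging.calibration("side");K=np.array([[C['fx'],0,C['cx']],[0,C['fy'],C['cy']],[0,0,1.]])
s=robot.observe()
for X in ([0.58342728,-0.13063493,0.08792106],s['position']):
    print(X,[cv2.projectPoints((np.array(X)+[0,0,dz])[None],C['rvec'],C['tvec'],K,None)[0].ravel().round(1).tolist() for dz in (-.014,0,.014,.028)])
E
python3 go.py 65.4 -99.7 75 -39
```

```text
140 ..........#################.........#..##########################....#.....
141 ......###.################.............#################...................
142 .###..##..######....#####..............################....................
143 #######..#######......##..######.#####.################....................
144 #######..########........#############################.....................
145 ..#####..#########..#....#.###..##.##############..........................
146 ......#..#########........#.....####..######...............................
147 ..........########......##..##..#########..................................
148 ............######......#...###.#########..................................
149 ...............###.......##..##.#########..................................
150 ..................#....#####.#..#########..................................
151 ..................##...#####.#..#########..................................
152 ..................##....###..#..##########.................................
153 ..................###.......###.#############...........
[... 3302 characters left out ...]
0 ...........................#######.....#####......###########..............
201 ............................######......###...........####.................
202 ..............................####....................##...................
203 ......................................................####.................
204 ................................................##........###..............
[0.58342728, -0.13063493, 0.08792106] [[262.6, 183.3], [262.7, 178.7], [262.8, 174.1], [262.9, 169.4]]
[ 0.64375107 -0.16051055  0.08487957] [[248.6, 178.2], [248.6, 173.8], [248.7, 169.4], [248.7, 164.9]]
t 13.1 now [ 64.2 -98.7] 70.9 -39.05 F [ 0.3  0.2 -0.4] -> delta [ 0.0015  0.0001 -0.0041] -0.05
```

The frame difference shows the closed fingertips end about 17–20 mm above the TCP. The needed TCP height is therefore about 0.057.

Emit:
apply_moves(commands=[[0.001,0,-0.002,0],[0.001,0,-0.002,0],[0.001,0,0.01,0],[0.001,0,0.02,0],[0.001,0,0.028,0]])

```text
clock: 13.52
position: [0.6465, -0.1617, 0.0584]
eef_rot: [-0.0, 0.974, -0.227, -0.0]
contact_force: [0.0, -0.3, 0.8]
gripper_width: 0.0006
grasp_force: 0.0
```

Emit:
apply_moves(commands=[[0,0,0,0],[0,0,0,0],[0,0,0,0]])

```text
clock: 13.77
position: [0.6471, -0.1619, 0.0597]
eef_rot: [-0.0, 0.974, -0.227, -0.0]
contact_force: [-0.3, 0.2, 0.1]
gripper_width: 0.0004
grasp_force: 0.0
```

```bash
python3 go.py 56.5 -92.5 43 -39; cat > red.py <<'E'
from rig import imaging
import cv2,numpy as np
im=imaging.read_camera("side").astype(int); cv2.imwrite("pics/sC.png",im[:,:,::-1])
r=(im[...,0]-np.maximum(im[...,1],im[...,2])>50); ys,xs=np.nonzero(r[165:190,245:275]);print(len(xs),xs+245,ys+165)
b=cv2.imread("pics/sB.png").astype(int)[:,:,::-1]; d=np.abs(b-im).max(2)>25
for y in range(160,190):print(y,''.join('#' if v else '.' for v in d[y,230:275]))
E
python3 red.py
```

```text
t 13.7667 now [  67.2 -100.8] 45.7 -39.05 F [-0.3  0.2  0.1] -> delta [-0.0135  0.0002  0.0027] -0.05
9 [253 254 252 253 254 253 254 253 254] [176 176 177 177 177 178 178 179 179]
160 ............#................................
161 ............#................................
162 ............##...............................
163 ............##...............................
164 ............##...............................
165 ............##..........#....................
166 .............................................
167 .............................................
168 .............................................
169 .............................................
170 .............................................
171 .............#####....##.....................
172 ..............###.....##.....................
173 ......................##.....................
174 ......................##.....................
175 .....................##......................
176 ..................#..........................
177 .............................................
178 .............................................
179 .............................................
180 .............................................
181 .............................................
182 .............................................
183 .............................................
184 .............................................
185 .............................................
186 .............................................
187 .............................................
188 .............................................
189 .........#...................................[ WARN:0@0.706] global loadsave.cpp:1063 imwrite_ Unsupported depth image for selected encoder is fallbacked to CV_8U.
```

Emit:
apply_moves(commands=[[-0.003,0,0.003,0],[-0.009,0,0.003,0],[-0.014,0.001,0.003,0],[-0.02,0.005,0.003,0],[-0.026,0.007,0.003,0]])

```text
clock: 14.23
position: [0.6202, -0.1571, 0.0572]
eef_rot: [0.0, 0.974, -0.227, 0.0]
contact_force: [1.6, -2.5, -1.4]
gripper_width: 0.0003
grasp_force: 1.0
```

```bash
python3 red.py 2>/dev/null| head -1;python3 go.py 13.7 -58.7 43 -39
```

```text
10 [257 258 259 257 258 259 257 258 257 258] [177 177 177 178 178 178 179 179 180 180]
t 14.2833 now [ 41.2 -89.8] 43.1 -39.06 F [ 1.  -1.3  0.3] -> delta [-0.0409 -0.0068  0.0001] -0.06
```

Emit:
apply_moves(commands=[[-0.007,0.002,0,0],[-0.013,0.003,0,0],[-0.018,0.003,0,0],[-0.023,0.002,0,0],[-0.027,0.001,0,0]])

```text
clock: 14.7
position: [0.5956, -0.1454, 0.057]
eef_rot: [-0.0, 0.974, -0.227, -0.0]
contact_force: [0.6, -1.4, 0.2]
gripper_width: 0.0006
grasp_force: 0.7
```

Emit:
apply_moves(commands=[[-0.004,-0.002,0,0],[-0.008,-0.003,0,0],[-0.011,-0.005,0,0],[-0.014,-0.007,0,0],[-0.014,-0.007,0,0]])

```text
clock: 15.12
position: [0.587, -0.1332, 0.0572]
eef_rot: [0.0, 0.974, -0.227, 0.001]
contact_force: [2.9, -2.1, -1.3]
gripper_width: 0.0005
grasp_force: 1.6
```

```bash
python3 red.py 2>/dev/null| head -1;python3 go.py 13.7 -58.7 43 -39
```

```text
12 [264 265 266 264 265 266 264 265 266 264 265 266] [181 181 181 182 182 182 183 183 183 184 184 184]
t 15.1667 now [ 14.9 -59.5] 43.1 -39.04 F [ 2.4 -2.7 -1.5] -> delta [-0.0014  0.0002  0.0001] -0.04
```

Nearly closed; press to the stop.

Emit:
apply_moves(commands=[[-0.001,0,0,0],[-0.002,-0.001,0,0],[-0.003,-0.001,0,0],[-0.003,-0.001,0,0],[-0.003,-0.001,0,0]])

```text
clock: 15.58
position: [0.5866, -0.1325, 0.0575]
eef_rot: [0.001, 0.974, -0.227, 0.003]
contact_force: [11.3, -7.1, -6.0]
gripper_width: 0.001
grasp_force: 6.5
```

Emit:
apply_moves(commands=[[-0.001,0,0,0],[-0.002,0,0,0],[-0.002,0,0,0],[-0.002,0,0,0]])

```text
clock: 15.92
position: [0.5863, -0.1322, 0.0578]
eef_rot: [0.001, 0.974, -0.227, 0.004]
contact_force: [18.0, -10.3, -12.5]
gripper_width: 0.0004
grasp_force: 10.2
```

```bash
python3 red.py 2>/dev/null| head -1;python3 go.py 13.7 -58.7 43 -39
```

```text
12 [264 265 266 264 265 266 264 265 266 264 265 266] [181 181 181 182 182 182 183 183 183 184 184 184]
t 15.9667 now [ 14.6 -58.4] 43.8 -39.09 F [ 19.3  -9.8 -12.4] -> delta [-0.0005  0.0008  0.0008] -0.09
```

Firm stop at the closed position. I'll retract straight back, rise and clear the view.

Emit:
apply_moves(commands=[[0.008,0,0,0],[0.025,0,0,0],[0.035,0,-0.03,0],[0.04,0.02,-0.07,0],[0.04,0.05,-0.11,0]])

```text
clock: 16.38
position: [0.5993, -0.1849, 0.1577]
eef_rot: [-0.001, 0.974, -0.226, -0.002]
contact_force: [0.8, -0.3, 1.0]
gripper_width: 0.0002
grasp_force: 0.0
```

Emit:
apply_moves(commands=[[0.02,0.035,-0.01,0],[0.04,0.07,-0.02,0],[0.06,0.105,-0.02,0],[0.08,0.14,-0.02,0],[0.1,0.175,-0.02,0]])

```text
clock: 16.8
position: [0.6113, -0.3889, 0.1776]
eef_rot: [-0.0, 0.974, -0.227, -0.0]
contact_force: [0.7, -0.6, -0.4]
gripper_width: 0.0003
grasp_force: 0.0
```

Emit:
apply_moves(commands=[[0,0.035,0,0],[0,0.07,0,0],[0,0.1,0,0],[0,0.1,0,0],[0,0.1,0,0]])

```text
clock: 17.22
position: [0.5659, -0.4785, 0.1766]
eef_rot: [-0.001, 0.974, -0.228, -0.001]
contact_force: [-0.1, 1.4, -0.4]
gripper_width: 0.0
grasp_force: 0.0
```

```bash
python3 - <<'E'
from rig import imaging
import cv2
a=imaging.read_camera("top")[155:255,170:350]; b=imaging.read_camera("side")[165:235,215:335]
a=cv2.resize(a,(720,400),interpolation=2); b=cv2.resize(b,(343,200),interpolation=2)
cv2.imwrite("pics/fin.png",cv2.vconcat([a,cv2.copyMakeBorder(b,0,0,0,377,0)])[:,:,::-1])
E
```

```text
(no output)
```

View pics/fin.png

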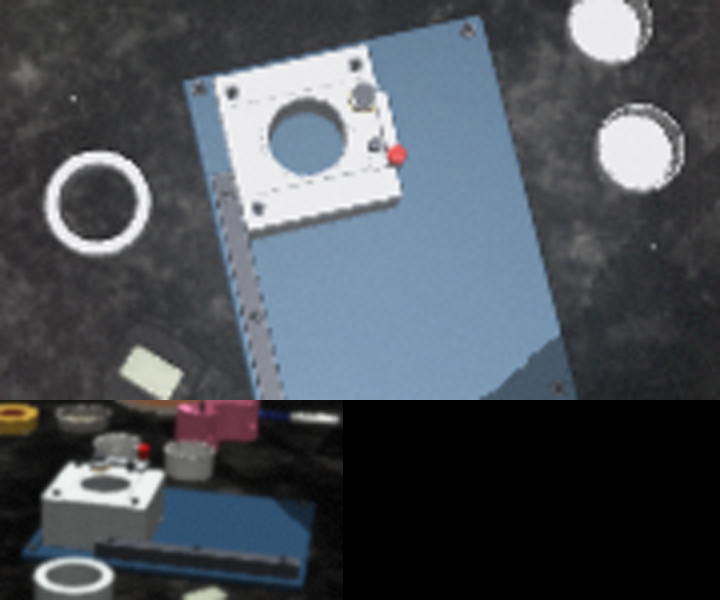

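The final view shows the mould closed and against the fence, the knob at (397,154) beside the stud at (375,145), and the cans, collar and stopwatch where they were. I'll check the knob angle numerically before handing in.

```bash
python3 - <<'E'
from h import *
P=np.loadtxt('plate.txt')
im=cv2.imread("pics/fin.png")[:400].astype(int);r=im[...,2]-im[...,:2].max(2)>70
ys,xs=np.nonzero(r);uv=np.array([(xs.mean()+.5)/4-.5+170,(ys.mean()+.5)/4-.5+155])
k=back(uv,.082)[:2];c,s=np.cos(P[2]),np.sin(P[2]);kp=np.array([[c,s],[-s,c]])@(k-P[:2])*1e3-[46,-40]
print(kp,(np.arctan2(kp[1],kp[0])-np.arctan2(-10,-43)))
E
```

```text
[-42.03054793  -7.99547615] -0.04051260055150463
```

```bash
python3 -c "from rig import hand_in; print(hand_in())"
```

```text
the job is handed in; nothing more can be done
None
```

I closed the mould and handed the job in at about 17 s: the loose half is against the fence and home on the dowels, the catch is shut to its stop behind the stud (within camera error), and the cans, stopwatch and collar look unmoved; an earlier catch sweep passed above the knob and touched nothing.

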